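# Ring for a colleague, then unlatch the panel press and hold its arm up

### The job

Call your colleague by pressing the desk bell's plunger down to its stop; then pull the spring latch on the end of the panel press's arm sideways until it frees the ball, lift the arm off the ball by it and keep holding it up, its socket about 8 cm above the ball, so that the colleague can take the panel out. Finish while holding the arm raised and still in the gripper, with the panel left lying on the press and nothing else on the table disturbed.

Things in the scene. Friction and masses are not known exactly. Their poses are not given: they have to be found in the camera images.
- press: panel press, fixed to the table: plywood board 360 x 180 x 18 mm. Origin at table level right under the steel ball; x runs along the board from ball to hinge (away from the robot), y to the left, z up; yaw varies. The board reaches from 60 mm before the origin to 300 mm beyond it. A ball post stands at the origin, a grey hinge post 113 mm tall at 260 mm
- ball (a point): centre of the steel ball, 30 mm across, on top of the ball post (neck 14 mm thick), 88 mm above the table
- hinge (a point): the arm's hinge axis: 260 mm from the ball along the press's x, 95 mm above the table; the axis is parallel to the press's y
- press_arm: hinged aluminium arm (the tongue), bar 34 mm wide, 24 mm tall, about 0.7 kg (varies), lying level from hinge to ball, 260 mm. Swings up about the hinge by 0.7 rad at most and falls back if let go (weighs about 4 N at the tab). Origin on the hinge axis, axes as the press's when down. A screw with a cork pad under its middle ends 0.8 mm above the panel
- socket (a point): centre of the mouth of the round steel socket at the arm's near end (52 mm across, top 120 mm above the table), which sits over the ball; coincides with the ball's centre when the arm is down and rises with the arm
- latch (a joint): spring latch on the arm's near end, slide in m: 0 latched (bolt under the ball, the arm lifts only about 3 mm), 0.014 pulled to its stop. Slides level to the press's left (+y), by its finger tab; clears the ball from 0.007, pull 0.010 or more before lifting. Spring 2 N at rest, 6.3 N at the stop; shuts if let go. It rides on the arm: lifting the pulled tab lifts the arm
- tab (a point): grip point on the latch's upright steel finger tab, right above the socket: 12 mm thick along the press's y, 32 mm along x, 42 mm tall, 126 to 168 mm above the table; the point is mid-tab, 150 mm above the table. It stands on a latch plate reaching 16 mm to its right and 36 mm to its left; free on both sides and above
- bell_plunger (a joint): plunger of the desk bell, m: 0 up, 0.008 down on its stop. Moves straight down; the spring needs 1.5 N to start and 4 N at the stop, and brings it up again
- bell_top (a point): centre of the top face of the bell's plunger head, a steel disc 22 mm across, 68 mm above the table when up
- bell: desk bell, fixed to the table: steel dome 76 mm across on a black base 84 mm across; dome top 49 mm, stub under the plunger to 56 mm above the table. Origin at table level under its centre. It stands at the right or at the left of the press
- panel: old dark wood panel, 130 x 170 x 12 mm, loose, lying on the press board under the arm; origin at the centre of its underside; to be left where it lies
- jar: bystander: glass jar with a blue cap, 72 mm across, 95 mm tall; origin at its underside (or lowest level), about its middle; leave alone
- bottle: bystander: amber glass bottle, 66 mm across, 160 mm tall; origin at its underside (or lowest level), about its middle; leave alone
- tape: bystander: roll of masking tape lying flat, 90 mm across, 24 mm tall; origin at its underside (or lowest level), about its middle; leave alone
- spatula: bystander: spatula lying flat, 180 mm long; origin at its underside (or lowest level), about its middle; leave alone
- brush: bystander: brush lying flat, 170 mm long; origin at its underside (or lowest level), about its middle; leave alone
- cup: bystander: white cup, 76 mm across, 80 mm tall; origin at its underside (or lowest level), about its middle; leave alone
- weight: bystander: brass weight with a small knob, 42 mm across, 50 mm tall; origin at its underside (or lowest level), about its middle; leave alone
There are look-alikes about, which are no part of the job. What is shaped like the bell but brown or purple is not meant.

How it is judged:
By the outcome, as a careful person would: the job done as asked, in the order asked, and still so for the second after the job is handed in, while the arm keeps its last pose, push and grip.
It also fails if it takes over 48 s, if anything falls off the work surface, if the arm or the gripper's body presses on something with over 40 N, if the wrist force passes 120 N, or if a joint passes its speed limit or range.

### The arm

A 6-joint arm with a two-finger parallel gripper is mounted at the origin on the work surface. World frame = base frame: x ahead of the robot, y to its left, z up, the work surface at z = 0. Lengths are in m, angles in rad, forces in N, time in s.
With the tool pointing down it reaches from about 0.425 to 0.95 m from the base axis. Payload 3.5 kg.
Tool frame: the origin (TCP) lies midway between the tips of the shut fingers; the grasp point (between the pads) lies ctrl.grasp_offset behind it (ctrl.grasp_offset is the distance from the TCP to the grasp point, in m); x points along the fingers, y is the direction in which the jaws open and shut, and the axes are right-handed (so a half turn about x gives the same grasp; the last joint's range is limited). The gripper opens to 85 mm and grips with 20 to 120 N. Pads are 22 mm wide; open, the fingers measure 114 mm over their backs; the gripper's body (76 mm by 85 mm) begins 54 mm behind the grasp point. The pads swing forward as they close: fully open they stand 13 mm farther back than shut.
Start: joints at [1.174, 0.286, 1.577, -0, 1.279, -0.15], TCP at [0.165, 0.655, 0.231] pointing down, gripper open.
Joint ranges: [-2.77, 2.77], [-0.9, 2.22], [0.21, 2.48], [-1.53, 4.67], [0.24, 2.81], [-2.84, 2.84]. Speed limits (rad/s): [2.79, 2.79, 3.14, 3.14, 3.14, 3.14].

### API

Orientations are given as a unit quaternion [x, y, z, w].
In Python, from plant import readout, read_camera, sign_off, ctrl gives the robot as it stands.
- The arm moves only by the tool drive_tool, never from a script. Its argument "steps" is a list of rows, each a list of 5 numbers: the shift along the tool's x, y, z in cm, then the turn about the tool's x in degrees, then the opening, from 0 (shut) to 1 (fully open). A call has 1 to 10 rows; each row shifts and turns the commanded pose from where the row before left it, along the tool's axes as they then stand; what a row does not reach is not made up. A row lasts 1/10 s, in which the tool goes at most 50 mm and 8.59 degrees, less where a joint would pass 70% of its speed; a pose out of reach is approached as far as the arm can. A call is refused whole if a number of a shift passes 5 or a number of a turn 8.59, either way. A call with a gripper value outside its range is refused whole. The fingers move at their own pace and stop on an object; "force" is the grip in N (left out, the last holds). Time passes only in rows, so rows that do not move let the fingers close. It gives the time, the measured TCP pose, the force and the opening at its end, in the units of the state.
- readout.get_state(): the state, without advancing time (a new reading comes with each control period).
- read_camera(name): name is "scene" or "side" or "wrist"; returns a dict with "frame" (400x640x3 uint8, red, green, blue), "vertical_fov" (degrees; the focal length in pixels is half the picture's height over the tangent of half this angle, whatever the lens; pixels are square), "cx", "cy" (the principal point, pixels), "k1" (the pictures are not rectified: a ray, as slopes to the right and down, at radius r is drawn at 1 + k1 r^2 times it, then the intrinsics apply), "eye" and "orientation" of the camera in the world. Camera axes: x right, y up, looking along -z (the intrinsics and any distortion apply to the point x, -y, -z); pixel columns grow to the right and rows downward; lengths in m; the calibration is good to about 2 mm. A picture is of the moment at which its call begins. There is no depth.
- sign_off(): hands the job in, once; it reports no verdict.
The state is a dict: "time": time; "qpos": joint angles; "dq": joint speeds; "joint_efforts": joint torques, N m; "eef_pos": TCP position; "tcp_rot": TCP orientation; "contact_force": force on the tool from outside, world axes, zero at the start; "wrist_torque": the same for the moment, N m; "opening": opening from 0.0 (shut) to 1.0 (fully open).
Only numpy, scipy, OpenCV 4.12 (cv2) and the standard library are available. Lean on these libraries where they do the work, as an engineer would, in place of code of your own. Each camera call takes 0.05 s, during which the arm holds its last target. There are 200 camera calls.

## Working session

There is one attempt and no reset: what is moved stays moved. The work goes in short steps, Python scripts to look and compute and a tool call to move; the robot and the scene stay as the last step left them, time stands still between calls to the robot, and variables do not carry over. Pictures are saved under pics/ and viewed, about 8 in all and at most 12, crops included, and the job is handed in when it is done.

Besides the shell and the picture viewer there is one more tool, called after "Request:" by a JSON object that holds its "op" and its "data". drive_tool: Moves the arm, as the interface text tells. Its arguments: {"type":"object","properties":{"steps":{"type":"array","items":{"type":"array","items":{"type":"number"}}},"force":{"type":"number"}},"required":["steps"]}

```bash
mkdir -p pics
cat > h.py <<'E'
import numpy as np, cv2
from plant import readout, read_camera, sign_off, ctrl
from scipy.spatial.transform import Rotation as R
def cam(n,save=None):
    c=read_camera(n)
    if save: cv2.imwrite('pics/'+save,c['frame'][:,:,::-1])
    return c
def K(c):
    f=200/np.tan(np.radians(c['vertical_fov'])/2)
    return np.array([[f,0,c['cx']],[0,f,c['cy']],[0,0,1.]]),np.array([c['k1'],0,0,0.])
def ray(c,uv):
    k,d=K(c); p=cv2.undistortPoints(np.array([[uv]],float),k,d)[0,0]
    return np.array(c['eye'],float), R.from_quat(c['orientation']).apply([p[0],-p[1],-1])
def plane(c,uv,z):
    o,d=ray(c,uv); return o+d*(z-o[2])/d[2]
def proj(c,P):
    q=R.from_quat(c['orientation']).inv().apply(np.array(P,float).reshape(-1,3)-c['eye'])*[1,-1,-1]
    k,d=K(c); return cv2.projectPoints(q,np.zeros(3),np.zeros(3),k,d)[0][:,0]
E
python3 - <<'E'
from h import *
for n in ('scene','side','wrist'):
    c=cam(n,n+'0.png'); print(n,c['eye'],c['orientation'],c['vertical_fov'],c['k1'])
s=readout.get_state(); print(s, ctrl.grasp_offset)
E
```

```text
scene [ 1.33528974 -0.68652196  1.13355306] [0.34682269 0.1712798  0.3842046  0.83831025] 51.620567997261674 0.026594041829274086
side [ 0.17180955 -0.97218377  1.13188495] [ 0.38623251 -0.07242217 -0.15779566  0.90591391] 46.07991280141353 0.0180127779634455
wrist [0.09704879 0.67230782 0.3734874 ] [-0.10948338 -0.08419509  0.60890637  0.78112586] 59.3293295649871 -0.03509532353090605
{'time': 0.15, 'qpos': array([ 1.17403372e+00,  2.87026606e-01,  1.57787210e+00, -1.37002368e-05,
        1.27860117e+00, -1.50010430e-01]), 'dq': array([-0.00052619, -0.00234892, -0.0045935 ,  0.00065918, -0.0001772 ,
       -0.00160196]), 'joint_efforts': array([ 6.55161584e-04, -4.06603825e+01, -2.93141842e+01, -1.32320210e-04,
        3.93160240e-03, -2.41330514e-05]), 'eef_pos': array([0.16464878, 0.65406968, 0.23020497]), 'tcp_rot': array([ 0.08636697,  0.70190938, -0.087668  ,  0.7015542 ]), 'contact_force': array([ 0.01126812, -0.35112146,  0.44451977]), 'wrist_torque': array([-0.03519107,  0.01713593, -0.04586708]), 'opening': 0.99993302294104} 0.0187
```

View pics/scene0.png

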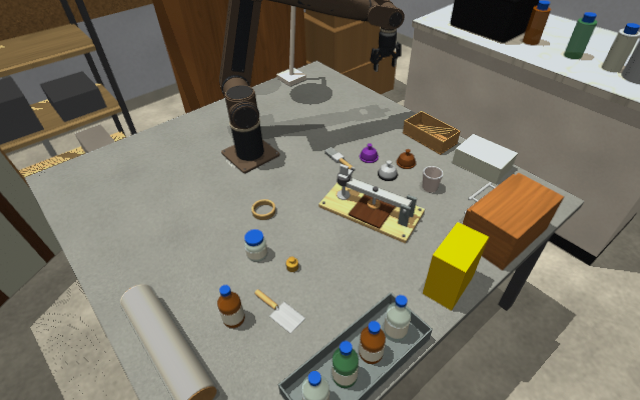

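View pics/side0.png

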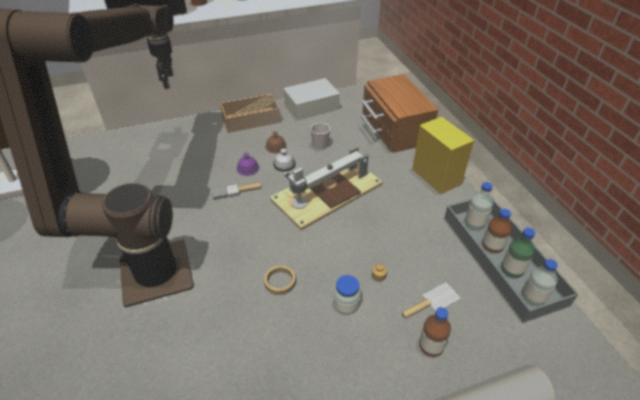

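The scene view shows the press at about (372,205) with its tab end near (343,180). The steel bell is at (388,170), between the purple (369,153) and brown (406,158) look-alikes. In the side view the bell is at (284,160) and the tab is near (297,180). I'll enlarge both.

Run:
```python
import cv2,numpy as np
a=cv2.imread('pics/scene0.png')[140:240,315:435]; b=cv2.imread('pics/side0.png')[140:240,230:390]
a=cv2.resize(a,None,fx=5,fy=5,interpolation=cv2.INTER_CUBIC); b=cv2.resize(b,None,fx=5,fy=5,interpolation=cv2.INTER_CUBIC)
cv2.imwrite('pics/ca.png',a);cv2.imwrite('pics/cb.png',b)
```

```text
(no output)
```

View pics/ca.png

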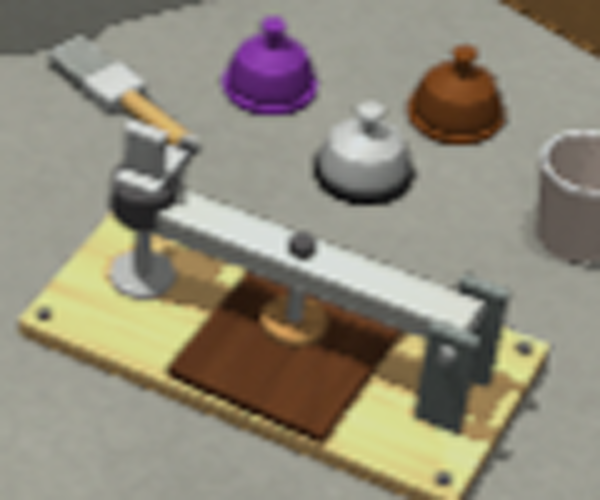

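View pics/cb.png

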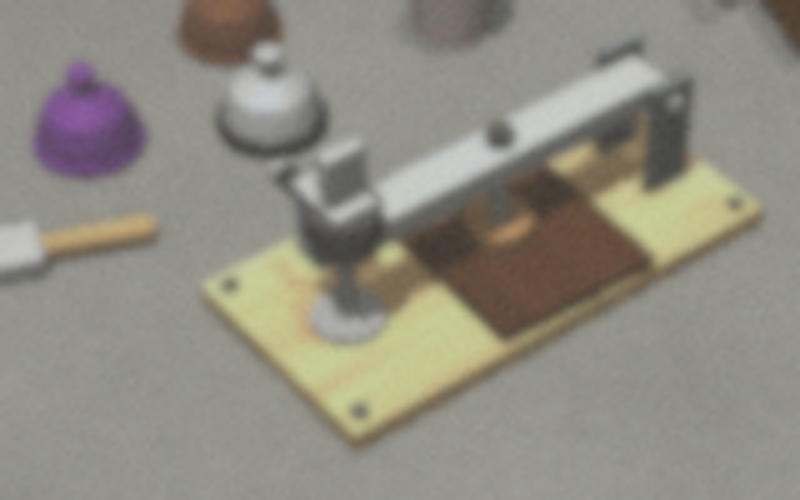

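```bash
cat > m.py <<'E'
from h import *
S=cam('scene');D=cam('side')
a=lambda x,y:(315+x/5-.4,140+y/5-.4)
b=lambda x,y:(230+x/5-.4,140+y/5-.4)
def tri(p,q):
    o1,d1=ray(S,p);o2,d2=ray(D,q);A=np.array([d1,-d2]).T
    t=np.linalg.lstsq(A,o2-o1,rcond=None)[0];return (o1+d1*t[0]+o2+d2*t[1])/2
np.set_printoptions(precision=4,suppress=True)
print('bell',plane(S,a(371,108),.068),plane(D,b(268,51),.068),tri(a(371,108),b(268,51)))
print('tabtop',plane(S,a(145,130),.168),plane(D,b(340,149),.168),tri(a(145,130),b(340,149)))
sc=[plane(S,a(*p),.018)[:2] for p in((43,314),(443,478),(525,348))]
sd=[plane(D,b(*p),.018)[:2] for p in((230,285),(360,411),(735,203))]
print('screws',sc,sd)
v=sc[1]-sc[0];print('yaw',np.degrees(np.arctan2(v[1],v[0])))
v=sd[2]-sd[1];print('yaw',np.degrees(np.arctan2(v[1],v[0])))
v=sd[0]-sd[1];print('yaw',np.degrees(np.arctan2(v[1],v[0]))-90)
v=sc[2]-sc[1];print('yaw',np.degrees(np.arctan2(v[1],v[0]))-90)
E
python3 m.py
```

```text
bell [0.5008 0.3511 0.068 ] [0.4978 0.3549 0.068 ] [0.4983 0.3549 0.0661]
tabtop [0.4876 0.1132 0.168 ] [0.4821 0.1192 0.168 ] [0.4829 0.1189 0.165 ]
screws [array([0.4663, 0.0303]), array([0.7781, 0.1351]), array([0.7325, 0.2772])] [array([0.4163, 0.1771]), array([0.464 , 0.0349]), array([0.7779, 0.1392])]
yaw 18.57729308287031
yaw 18.388770893565884
yaw 18.51815261786983
yaw 17.77879812134826
```

```bash
cat > g.py <<'E'
from h import *
def go(target,yaw_deg=None):
    "print turn about tool x so that tool y lies along +-yaw, and shift (cm) in the turned frame"
    s=readout.get_state(); r=R.from_quat(s['tcp_rot']); M=r.as_matrix(); t=0
    if yaw_deg is not None:
        w=np.radians(yaw_deg); w=np.array([np.cos(w),np.sin(w),0])
        t=(np.degrees(np.arctan2(w@M[:,2],w@M[:,1]))+90)%180-90
    d=(r*R.from_rotvec([np.radians(t),0,0])).inv().apply(np.array(target)-s['eef_pos'])*100
    print('tcp',s['eef_pos'].round(4),'axes y',M[:,1].round(3),'z',M[:,2].round(3),'turn',round(t,1),'shift cm after turn',d.round(2),'F',s['contact_force'].round(1),'op',round(s['opening'],3),'t',round(s['time'],2),'q6',s['qpos'][5].round(2))
E
python3 -c "
from g import *
go([.499,.353,.12]); go([.499,.353,.12],108.4)"
```

```text
tcp [0.1648 0.6543 0.2306] axes y [ 0.244  0.97  -0.001] z [ 0.97  -0.244 -0.   ] turn 0 shift cm after turn [ 11.08 -21.03  39.77] F [ 0.1  0.3 -0. ] op 0.998 t 0.25 q6 -0.15
tcp [0.1648 0.6543 0.2306] axes y [ 0.244  0.97  -0.001] z [ 0.97  -0.244 -0.   ] turn -32.5 shift cm after turn [ 11.08 -39.13  22.22] F [ 0.1  0.3 -0. ] op 0.998 t 0.25 q6 -0.15
```

Request:
{"op": "drive_tool", "data": {"steps": [[0,-1.8,3.3,0,0],[0,-1.8,3.3,0,0],[0,-1.8,3.3,0,0],[0,-1.8,3.3,0,0],[0,-1.8,3.3,0,0],[0,-1.8,3.3,0,0],[0,-1.8,3.3,0,0],[0,-1.8,3.3,0,0],[0,-1.8,3.3,0,0],[0,-1.8,3.3,0,0]], "force": 40}}

```text
time: 1.25
eef_pos: [0.4418, 0.3982, 0.2314]
tcp_rot: [0.087, 0.702, -0.087, 0.702]
contact_force: [-0.2, 0.0, 0.2]
opening: 0.003
```

Request:
{"op": "drive_tool", "data": {"steps": [[0,-1.5,3.4,0,0],[0,-1.5,3.4,0,0],[2,0,0,-8.1,0],[2,0,0,-8.1,0],[2,0,0,-8.1,0],[1,0,0,-8.2,0],[0,0,0,0,0],[0,0,0,0,0],[0,0,0,0,0]]}}

```text
time: 2.15
eef_pos: [0.5001, 0.354, 0.1626]
tcp_rot: [-0.112, 0.697, 0.112, 0.699]
contact_force: [-0.0, -0.0, 0.5]
opening: 0.001
```

```bash
python3 -c "
from g import *
go([.499,.353,.12],108.4)
c=cam('wrist','w1.png');print(proj(c,[[.499,.353,.068]]))"
```

```text
tcp [0.5001 0.354  0.1626] axes y [-0.313  0.95   0.   ] z [0.95  0.313 0.002] turn -0.1 shift cm after turn [ 4.26 -0.06 -0.15] F [-0.  -0.   0.5] op 0.001 t 2.15 q6 -1.44
[[319.4953121  194.84115597]]
```

View pics/w1.png

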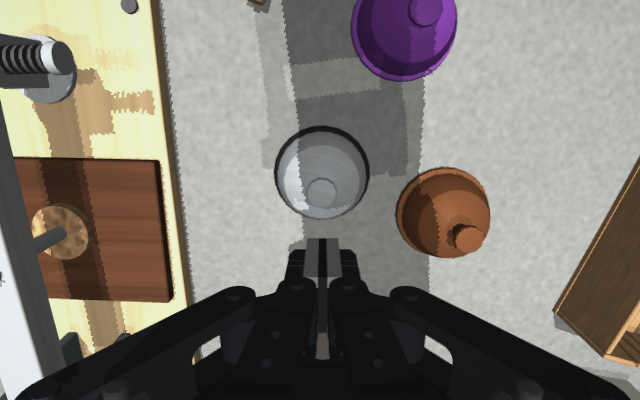

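The wrist view shows the steel bell's head at (321,193), where (319.5,194.8) was predicted. That agrees within about 2 mm.

```bash
python3 -c "
from g import *
c=cam('wrist');p=plane(c,(321.5,193),.068);print(p);go([p[0],p[1],.075])"
```

```text
[0.49733849 0.35395347 0.068     ]
tcp [0.5    0.354  0.1626] axes y [-0.314  0.949  0.   ] z [0.949 0.314 0.002] turn 0 shift cm after turn [ 8.76  0.08 -0.28] F [-0.1  0.3  0.4] op 0.001 t 2.25 q6 -1.44
```

Request:
{"op": "drive_tool", "data": {"steps": [[2,0,-0.1,0,0],[2,0,-0.1,0,0],[2,0,0,0,0],[1.5,0,0,0,0],[0.6,0,0,0,0],[0.5,0,0,0,0],[0.5,0,0,0,0],[0.5,0,0,0,0],[0,0,0,0,0]]}}

```text
time: 3.15
eef_pos: [0.4981, 0.3533, 0.0657]
tcp_rot: [-0.113, 0.698, 0.113, 0.699]
contact_force: [-0.5, -0.9, 2.8]
opening: -0.001
```

Request:
{"op": "drive_tool", "data": {"steps": [[0.3,0,0,0,0],[0.3,0,0,0,0],[0.2,0,0,0,0],[0,0,0,0,0]]}}

```text
time: 3.55
eef_pos: [0.4983, 0.3534, 0.0599]
tcp_rot: [-0.113, 0.698, 0.113, 0.698]
contact_force: [-4.1, -3.0, 12.1]
opening: -0.003
```

Request:
{"op": "drive_tool", "data": {"steps": [[0.1,0,0,0,0],[0,0,0,0,0],[0,0,0,0,0],[0,0,0,0,0]]}}

```text
time: 3.95
eef_pos: [0.4984, 0.3534, 0.0599]
tcp_rot: [-0.113, 0.698, 0.113, 0.698]
contact_force: [-5.8, -2.7, 14.9]
opening: -0.001
```

```bash
python3 -c "
from g import *
c=cam('wrist','w2.png'); go([.484,.1175,.21],108.4)"
```

```text
tcp [0.4984 0.3534 0.0599] axes y [-0.315  0.949 -0.   ] z [0.949 0.315 0.001] turn -0.0 shift cm after turn [-15.01 -21.94  -8.8 ] F [-5.3 -3.1 16.5] op 0.0 t 4.0 q6 -1.44
```

At 0.0599 the tool stopped moving while the force rose to 15 N, so the plunger is on its stop. Next I lift and move over the tab.

Request:
{"op": "drive_tool", "data": {"steps": [[-3,0,0,0,0],[-4,0,0,0,0],[-4,0,0,0,0.6],[-4,-2,-0.8,0,0.6],[-3,-3.3,-1.4,0,0.6],[0,-3.3,-1.4,0,0.6],[0,-3.3,-1.4,0,0.6],[0,-3.3,-1.4,0,0.6],[0,-3.3,-1.4,0,0.6],[0,-3.4,-1,0,0.6]]}}

```text
time: 5.0
eef_pos: [0.4822, 0.1162, 0.2358]
tcp_rot: [-0.113, 0.698, 0.113, 0.698]
contact_force: [1.1, -0.1, -0.1]
opening: 0.601
```

Request:
{"op": "drive_tool", "data": {"steps": [[0,0,0,0,0.6],[0,0,0,0,0.6],[0,0,0,0,0.6]]}}

```text
time: 5.3
eef_pos: [0.4829, 0.1181, 0.2361]
tcp_rot: [-0.113, 0.698, 0.113, 0.698]
contact_force: [0.0, 1.0, 0.2]
opening: 0.599
```

```bash
python3 -c "
from g import *
c=cam('wrist','w3.png'); go([.484,.1175,.136],108.4)
print(proj(c,[[.484,.1175,.168],[.484,.1175,.126]]))"
```

```text
tcp [0.4829 0.1183 0.2361] axes y [-0.316  0.949  0.   ] z [ 0.949  0.316 -0.   ] turn 0.0 shift cm after turn [10.01 -0.11  0.08] F [0.6 0.  0. ] op 0.598 t 5.35 q6 -1.86
[[318.79932953 209.98218698]
 [319.26141627 192.28779664]]
```

View pics/w3.png

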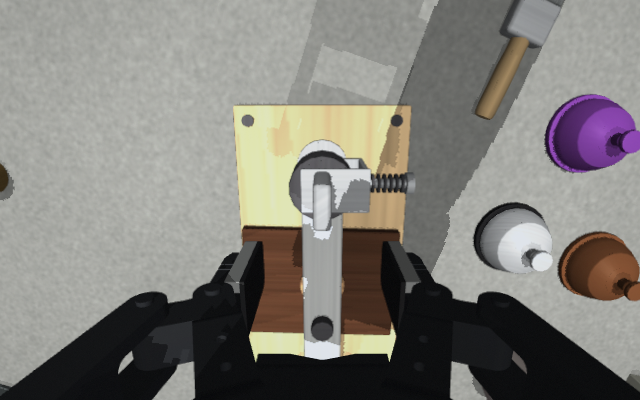

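In the wrist view the tab top spans columns 314–331, centred at about (322,205). That lies on the finger centreline (about 321), within 1–2 mm of prediction, so I descend.

Request:
{"op": "drive_tool", "data": {"steps": [[2,0.1,0,0,0.6],[2,0,0,0,0.6],[2,0,0,0,0.6],[1.5,0,0,0,0.6],[1.5,0,0,0,0.6],[1,0,0,0,0.6],[0,0,0,0,0.5],[0,0,0,0,0.4],[0,0,0,0,0.4]]}}

```text
time: 6.25
eef_pos: [0.4835, 0.1187, 0.1373]
tcp_rot: [-0.113, 0.697, 0.113, 0.699]
contact_force: [0.3, -0.2, 0.7]
opening: 0.402
```

```bash
python3 -c "
from g import *
c=cam('wrist'); go([.484,.1175,.136],108.4)
cv2.imwrite('pics/w4.png',cv2.resize(c['frame'][130:330,200:440,::-1],None,fx=3,fy=3))"
```

```text
tcp [0.4835 0.1186 0.1374] axes y [-0.315  0.949 -0.001] z [0.949 0.315 0.002] turn -0.0 shift cm after turn [ 0.14 -0.12  0.02] F [ 0.1 -0.1 -0.6] op 0.4 t 6.3 q6 -1.86
```

View pics/w4.png

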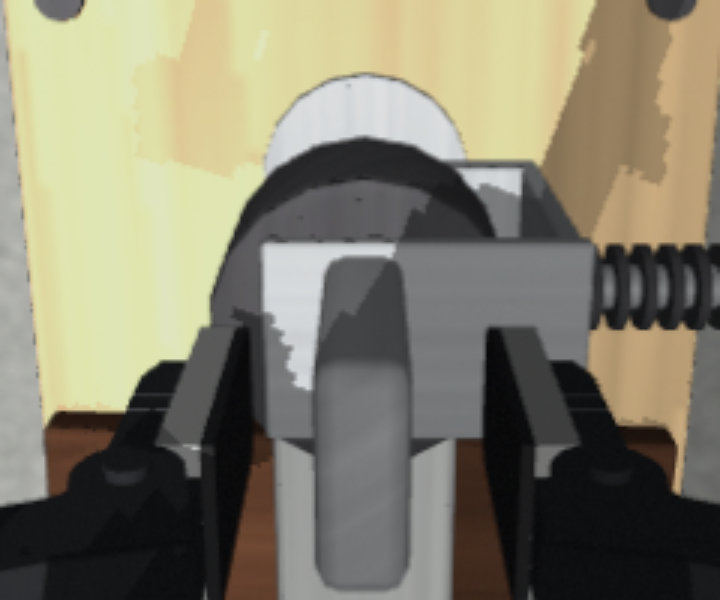

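The tab lies midway between the pads: its centre is at crop column 363 and the pad midline at 367, under 1 mm apart. The tips are above the latch plate, so I close.

Request:
{"op": "drive_tool", "data": {"steps": [[0,0,0,0,0.2],[0,0,0,0,0],[0,0,0,0,0],[0,0,0,0,0],[0,0,0,0,0]], "force": 50}}

```text
time: 6.8
eef_pos: [0.4834, 0.1181, 0.1371]
tcp_rot: [-0.113, 0.698, 0.113, 0.699]
contact_force: [0.3, -2.1, 4.6]
opening: 0.133
```

Request:
{"op": "drive_tool", "data": {"steps": [[0,0.3,0,0,0],[0,0.3,0,0,0],[0,0.3,0,0,0],[0,0.3,0,0,0],[0,0,0,0,0],[0,0,0,0,0]]}}

```text
time: 7.4
eef_pos: [0.4797, 0.1291, 0.1371]
tcp_rot: [-0.114, 0.698, 0.112, 0.699]
contact_force: [-0.2, -5.8, 4.2]
opening: 0.13
```

The latch is pulled about 11.6 mm at about 5.7 N, which matches the spring. Now I lift along the hinge arc.

Request:
{"op": "drive_tool", "data": {"steps": [[-0.4,0,0.1,0,0],[-0.4,0,0.1,0,0],[-0.4,0,0.11,0,0],[-0.4,0,0.11,0,0],[-0.8,0,0.25,0,0],[0,0,0,0,0]]}}

```text
time: 8.0
eef_pos: [0.4848, 0.131, 0.1587]
tcp_rot: [-0.114, 0.699, 0.112, 0.697]
contact_force: [3.3, -6.0, -6.3]
opening: 0.129
```

```bash
python3 -c "
from g import *
go([.484,.1175,.136],108.4)"
```

```text
tcp [0.4848 0.131  0.1587] axes y [-0.315  0.949 -0.002] z [ 0.949  0.315 -0.003] turn -0.0 shift cm after turn [ 2.27 -1.26 -0.49] F [ 3.3 -6.  -6.3] op 0.129 t 8.0 q6 -1.83
```

Request:
{"op": "drive_tool", "data": {"steps": [[-0.79,0,0.28,0,0],[-0.78,0,0.3,0,0],[-0.77,0,0.33,0,0],[-0.76,0,0.35,0,0],[-0.75,0,0.38,0,0],[-0.74,0,0.4,0,0],[-0.73,0,0.42,0,0],[0,0,0,0,0],[0,0,0,0,0]]}}

```text
time: 8.9
eef_pos: [0.5067, 0.1383, 0.2106]
tcp_rot: [-0.114, 0.701, 0.112, 0.695]
contact_force: [-0.3, -6.9, -4.2]
opening: 0.132
```

```bash
python3 -c "
from g import *
go([.484,.1175,.136],108.4)
a=cam('scene')['frame'][130:240,310:440,::-1];b=cam('side')['frame'][130:230,230:390,::-1]
cv2.imwrite('pics/e.png',np.hstack([cv2.resize(a,(390,330),interpolation=2),cv2.resize(b,(400,330),interpolation=2)]))"
```

```text
tcp [0.5067 0.1383 0.2106] axes y [-0.315  0.949 -0.002] z [ 0.949  0.315 -0.008] turn -0.0 shift cm after turn [ 7.48 -1.24 -2.76] F [-0.3 -6.9 -4.2] op 0.132 t 8.9 q6 -1.82
```

View pics/e.png

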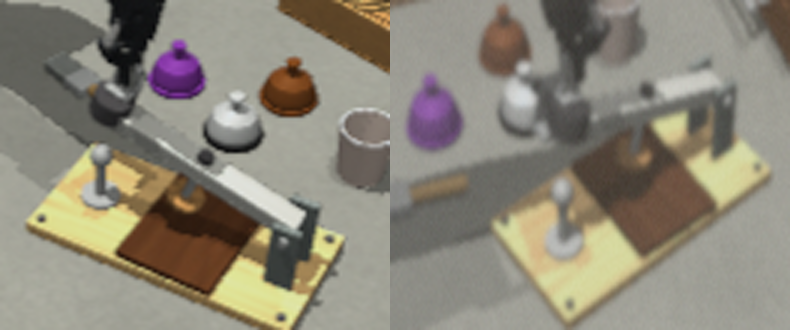

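The ball is free and bare, the arm is raised in the gripper and the panel is in place. From the TCP rise of 73.5 mm the socket is up about 76 mm, so I add 3.5 mm.

Request:
{"op": "drive_tool", "data": {"steps": [[-0.35,0,0.18,0,0],[0,0,0,0,0],[0,0,0,0,0],[0,0,0,0,0],[0,0,0,0,0],[0,0,0,0,0],[0,0,0,0,0]]}}

```text
time: 9.7
eef_pos: [0.5084, 0.1389, 0.2137]
tcp_rot: [-0.114, 0.701, 0.112, 0.695]
contact_force: [1.0, -5.5, -4.2]
opening: 0.132
```

```bash
python3 -c "
from g import *
go([.484,.1175,.136],108.4)
c=cam('scene','end.png')
a=cv2.imread('pics/scene0.png').astype(int);b=c['frame'][:,:,::-1].astype(int)
m=(abs(a-b).max(2)>60).astype(np.uint8)
n,_,st,_=cv2.connectedComponentsWithStats(m)
print(st[1:][st[1:,4]>25])
"
```

```text
tcp [0.5084 0.1389 0.2137] axes y [-0.315  0.949 -0.002] z [ 0.949  0.315 -0.008] turn -0.0 shift cm after turn [ 7.79 -1.25 -2.93] F [ 1.  -5.5 -4.2] op 0.132 t 9.7 q6 -1.81
[[ 269    0   26    6   84]
 [ 361    7   43   22  232]
 [ 370   31   32   38  494]
 [ 254   34   40   80 1206]
 [ 304   61   74  113 2494]
 [ 217   99   16   28  218]
 [ 364  111   52   27  574]
 [ 261  124   67   15  514]
 [ 330  129   17   11   95]
 [ 277  136   24   20  254]
 [ 266  163   18    7   46]
 [ 337  173   66   32  631]
 [ 367  203   10    6   28]]
```

View pics/end.png

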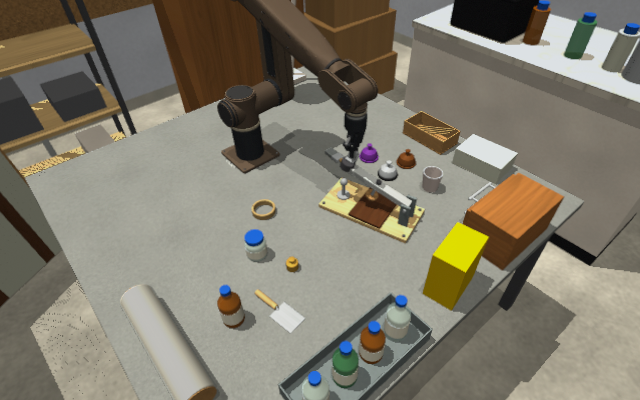

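The picture shows the arm held up at about (350,165), the ball bare at (343,185), and the panel and bystanders where they were. The changed regions are all robot, press arm or shadow. Steady, so I hand in.

```bash
python3 -c "
from plant import sign_off; print(sign_off())"
```

```text
the job is handed in; nothing more can be done
None
```

I rang the bell, freed the ball and lifted the press arm, then handed the job in with the gripper still holding the arm up by its tab. The hand-in gave no verdict.

- **Bell:** I pressed the steel bell's plunger with shut fingers. At a height of 59.9 mm it stopped moving while the force rose to 15 N, so it was on its stop.
- **Latch:** I gripped the tab at 50 N and pulled it about 12 mm to the left. The force was about 5.7 N, as expected from the spring. It was still pulled about that far at the end.
- **Lift:** The tool rose 76.6 mm along the hinge arc. I work out the socket's height above the ball from that as about 79–80 mm; I did not measure it separately.
- **Last checks:** The opening was steady at 0.13, so the tab was still held. The pictures show the ball bare and the panel lying in place. The scene camera shows the bystanders unmoved: all image changes were the robot, the press arm or shadows. The run took about 10 s, and no check failed or disagreed.

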